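Open the day-locked dial padlock on the tool chest and hold it up

ROBOT

A 6-joint arm with a two-finger parallel gripper is mounted at the origin on the work surface. World frame = base frame: x ahead of the robot, y to its left, z up, the work surface at z = 0. Lengths are in mm, angles in rad, forces in N, time in s.
With the tool pointing down it reaches from about 275 to 1000 mm from the base axis. Payload 8.4 kg.
Tool frame: the origin (TCP) lies on the centre line of the jaws, within the pads' length; the fingertips stand r.tip_reach ahead of it and the grasp point (between the pads) lies 11 mm behind it (r.tip_reach is the distance from the TCP to the fingertips, in mm); z points along the fingers, y is the line along which they close (so a half turn about z gives the same grasp; the last joint's range is limited). The gripper opens to 85 mm and grips with 20 to 120 N. Pads are 22 mm wide; open, the fingers measure 114 mm over their backs; the gripper's body (76 mm by 85 mm) begins 54 mm behind the grasp point. The pads swing forward as they close: fully open they stand 13 mm farther back than shut.
Start: joints at [1.151, 0.353, 1.633, -0, 1.155, -0.002], TCP at [253.593, 571.243, 239.281] pointing down, gripper open.
Joint ranges: [-2.63, 2.63], [-0.92, 2.1], [0.06, 2.66], [-1.3, 4.44], [0, 2.69], [-3.02, 3.02]. Speed limits (rad/s): [2.22, 2.22, 2.79, 3.14, 3.14, 3.14].

INTERFACE

Orientations are given as [roll, pitch, yaw] about the fixed x, y, z axes, in that order (R = Rz(yaw) Ry(pitch) Rx(roll)).
In Python, from rig import r gives the robot as it stands.
- The arm moves only by the tool carry_out, never from a script. Its argument "targets" is a list of rows, each an object with "dp": the shift along the tool's x, y, z in mm, a list of three; "yaw": the turn about the tool's z in degrees. A call has 1 to 12 rows; each row is the pose to reach, as a shift and turn from the pose commanded when the call began, along the tool's axes at that moment; what a row does not reach only later rows make up. A row lasts 1/8 s, in which the tool goes at most 62.5 mm and 10.7 degrees, less where a joint would pass 70% of its speed; a pose out of reach is approached as far as the arm can. A call with a gripper value outside its range is refused whole. "fingers" is the opening, from -1 (shut) to 1 (fully open), so that 0 is half open, set as the call begins (left out, the last holds). The fingers move at their own pace and stop on an object; "grip_force" is the grip in N (left out, the last holds). Time passes only in rows, so rows that repeat a pose let the fingers close. It gives the time, the measured TCP pose, the force, the opening and the grip force at its end, in the units of the state.
- r.sense(): the state, without advancing time (a new reading comes with each control period).
- r.grab_frame(name): name is "side" or "top" or "wrist"; returns the picture (480x640x3 uint8, red, green, blue); there is no depth.
- r.get_calibration(name): a dict with "fx", "fy", "cx", "cy" (pixels), "dist_coeffs" ([k1, k2, p1, p2, k3] as OpenCV has them; the pictures are not rectified), "rvec" (rotation vector, rad) and "tvec" (3), from world to camera coordinates, as OpenCV has them. Camera axes: x right, y down, z forward; pixel columns grow to the right and rows downward; lengths in mm; the calibration is good to about 2 mm. A picture is of the moment at which its call begins: read the wrist's pose just before it. get_calibration takes no time and is no camera call; for the wrist camera it gives the pose at the moment of the call.
- r.sign_off(): hands the job in; it is judged then, once.
The state is a dict: "clock": time; "qpos": joint angles; "qvel": joint speeds; "joint_efforts": joint torques, N m; "eef_pos": TCP position; "tcp_rot": TCP orientation; "contact_force": force on the tool from outside, world axes, zero at the start; "wrist_torque": the same for the moment, N m; "opening": opening from 0.0 (shut) to 1.0 (fully open); "grasp_force": force on a finger pad.
Only numpy, scipy, OpenCV 4.12 (cv2) and the standard library are available. Lean on these libraries where they do the work, as an engineer would, in place of code of your own. Each camera call takes 0.05 s, during which the arm holds its last target. There are 200 camera calls.

TASK

The dial padlock on the tool chest is day-locked: only the last turn of its combination is missing. Turn the dial through its clicks until the white line stands at the red mark, pull the lock away from the staple so that the shackle draws fully out, then take the lock off the staple and finish holding it in the gripper, still and level with the dial upward, at least 12 cm above the lid with the shackle open. Do not knock over or shift the other things on the chest and bench.

Things in the scene. Friction and masses are not known exactly. Their poses are not given: they have to be found in the camera images.
- chest: Low plywood tool chest fixed on the bench, 300 (x) x 340 (y) x 120 mm high, with two lid leaves that meet in a seam across its middle. Origin at the centre of its underside, z up; lid surface at z = 120. A steel hasp strap 42 mm wide and 2.5 mm thick lies on the lid from x = -28 to x = +69 at y = 0 (its hinge knuckle, 8 mm high, at x = 32).
- staple (a point): The steel staple that stands up through the hasp strap: an upright loop in the chest's y-z plane, of 5 mm round bar, legs 20 mm apart centre to centre (15 mm clear), clear height 29 mm and total height 34 mm above the lid. The point is midway between its legs, 12 mm above the lid; it turns with the chest (same axes).
- lock: Blue dial padlock lying loose on its back on the near lid leaf, dial upward, 0.35 to 0.55 kg. Body 54 (x) x 56 (y) x 24 mm (z). Origin at the centre of the body's underside; +x points to the shackle, z up through the dial. Long shackle leg at y = -17, short leg at y = +17. The shut lock hangs on the staple, which stands between body and crown at about x = 45, y = 17, around the short leg.
- shackle_crown (a point): Middle of the shackle's squared crown, on the bar's axis: 8 mm round bar, 12 mm above the lock's underside, at lock x = 61 when shut (inside of the crown 30 mm from the body's face at x = 27). Moves out with the shackle. The lock slides back about 9 mm before the crown meets the staple.
- shackle_tip (a point): Rounded tip of the short shackle leg: at lock x = 20, y = 17, z = 12 when shut (7 mm inside the body); at x = 40 when fully drawn, which leaves a 13 mm gap to the body's face. With the staple in that gap (lock x about 33.5, y about 17) the lock lifts straight up off it. Raise the lock some 4 mm before bringing it there, so that its body clears the hasp strap's end.
- lock_dial (a joint): Angle of the dial on the lock, rad, positive anticlockwise seen from above. 0 = white line at the red mark on the shackle side, the only place where the shackle is free (within 0.1). Starts 1 to 5 clicks on the positive side: turn it clockwise. 12 clicks a turn (0.524 rad); let go, it settles in the nearest click. Takes about 0.04 N m. Endless; cannot turn once the shackle is drawn.
- lock_shackle (a joint): How far the shackle is drawn out of the lock's body, m: 0 shut, 0.020 fully drawn (end stop). Stiff sliding fit, about 3 N, stays where it is left. With the dial off the mark it is barred after about 1 mm. As the shackle hooks the staple, it is drawn by pulling the lock's body along its own -x.
- dial_knob (a point): Centre of the top of the dial's round black fluted knob, 26 mm across and 17.5 mm high, 46 mm above the lock's underside and above its centre. Under it a black skirt 44 mm across, 4 mm high (top 28.5 mm above the underside), with 12 ticks, one of them a white line that is repeated on the knob's top.
- tape: Yellow tape measure, 66 x 34 x 62 mm, standing on the chest's far leaf. Origin under its centre. To be left alone.
- pencil: Flat red carpenter's pencil, 165 x 14 x 8 mm, lying on the chest's far leaf. Origin under its centre. To be left alone.
- nailer: Dark green brad nailer, about 210 x 190 x 64 mm, lying on the bench to the right of the chest. Origin near its cylinder. To be left alone.
- glue: White glue bottle with red nozzle, 64 mm across, 172 mm high, left of the chest. Origin under its centre. To be left alone.
- jar: Glass jar with steel cap, 72 mm across, 85 mm high, left of the chest. Origin under its centre. To be left alone.
- hammer: Hammer lying on the bench left of the chest. To be left alone.
- offcut: Offcut of wood, 120 x 50 x 32 mm, right of the chest. Origin under its centre. To be left alone.
Not all that is in view belongs to the job. Of the things that look like the lock, the largest one is meant.

How it is judged (in metres and radians):
On the way:
1. with the dial at the mark, the shackle is drawn out at the staple (value of joint lock_shackle above 0.015 m and z of lock in the frame of chest below 0.16 m), for 0.2 s.
At the end, for the whole second after the job is handed in: The lock is held by the gripper, at rest (below 5 cm/s), its underside at least 10 cm above the lid, level within 0.35 rad with the dial upward, its shackle drawn at least 13 mm, and it touches nothing of the chest (z of lock in the frame of chest above 0.22 m and value of joint lock_shackle above 0.013 m and angle between lock's own z axis and vertical below 0.35 rad and contact force between lock and the fingers above 1 N and contact force between lock and chest below 0.2 N and linear speed of lock below 0.05 m/s); the arm keeps its last pose, push and grip.
It fails at once if a thing on the chest is shifted by more than 3 cm or knocked over: tape, pencil (distance of any of tape, pencil from where it was at the start of the episode above 0.03 m or angle between any of tape, pencil's own z axis and vertical above 0.4 rad).
It fails at once if a thing on the bench is shifted by more than 3 cm or knocked over: nailer, glue, jar, hammer, offcut (distance of any of nailer, glue, jar, hammer, offcut from where it was at the start of the episode above 0.03 m or angle between any of nailer, glue, jar, hammer, offcut's own z axis and vertical above 0.4 rad).
It also fails if it takes over 72 s, if anything falls off the work surface, if the arm or the gripper's body presses on something with over 40 N, if the wrist force passes 120 N, or if a joint passes its speed limit or range.

## Working session

There is one attempt and no reset: what is moved stays moved. The work goes in short steps, Python scripts to look and compute and a tool call to move; the robot and the scene stay as the last step left them, time stands still between calls to the robot, and variables do not carry over. Pictures are saved under pics/ and viewed, at most 10 in all, crops included, and the job is handed in when it is done.

Besides the shell and the picture viewer there is one more tool, called after "Request:" as name(argument=value, ...) on one line, values as JSON. carry_out: Moves the arm, as the interface text tells. Its arguments: {"type":"object","properties":{"targets":{"type":"array","items":{"type":"object","properties":{"dp":{"type":"array","items":{"type":"number"}},"yaw":{"type":"number"}}}},"fingers":{"type":"number"},"grip_force":{"type":"number"}},"required":["targets"]}

```bash
mkdir -p pics; ls; python3 - <<'E'
from rig import r
import cv2
print(r.sense(), r.tip_reach)
for n in ("top","side"):
    cv2.imwrite(f"pics/{n}0.png", r.grab_frame(n)[:,:,::-1]); print(r.get_calibration(n))
E
```

```text
pics
{'clock': 0.0, 'qpos': array([ 1.15055680e+00,  3.53652459e-01,  1.63412810e+00, -2.15424998e-05,
        1.15519141e+00, -2.40731443e-03]), 'qvel': array([ 0.00038463, -0.00148983,  0.00042424, -0.00116294,  0.0003471 ,
        0.00105484]), 'joint_efforts': array([ 6.53367060e-04, -6.05246472e+01, -3.42065620e+01,  1.43457351e-04,
        9.15819575e-03,  3.80332301e-05]), 'eef_pos': array([253.4355561 , 570.80820244, 238.5615592 ]), 'tcp_rot': array([-3.14021330e+00,  1.63761242e-05,  2.72376916e+00]), 'contact_force': array([-1.17603909,  0.4488526 , -0.63847237]), 'wrist_torque': array([-0.0245155 ,  0.01144522, -0.03355029]), 'grasp_force': 0.0, 'opening': 0.9972240951189099} 8.0
{'fx': 552.4167097555319, 'fy': 552.4167097555319, 'cx': 324.669603847354, 'cy': 238.57743371752312, 'dist_coeffs': array([-0.07452419,  0.        ,  0.        ,  0.        ,  0.        ]), 'rvec': array([ 2.14288842, -2.19372551,  0.11488367]), 'tvec': array([  47.18460049,  570.82153568, 1527.42834632])}
{'fx': 485.4570184181097, 'fy': 485.4570184181097, 'cx': 321.85767454658526, 'cy': 241.86789494522282, 'dist_coeffs': array([0.00515716, 0.        , 0.        , 0.        , 0.        ]), 'rvec': array([ 2.30292984, -0.59319014,  0.26913928]), 'tvec': array([-468.89549205,  284.14116933, 1066.67815133])}
```

View pics/top0.png

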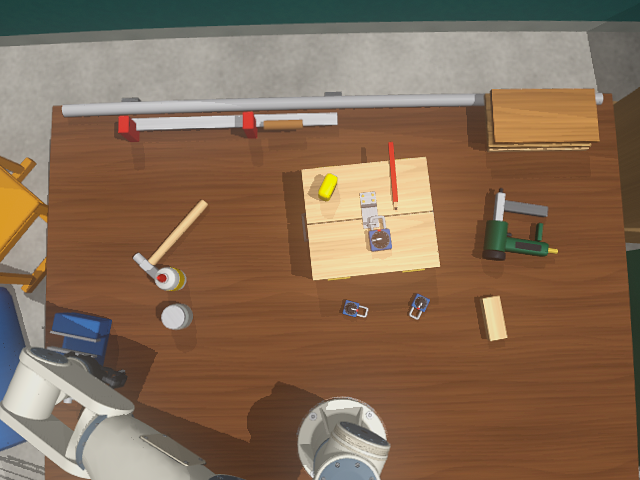

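View pics/side0.png

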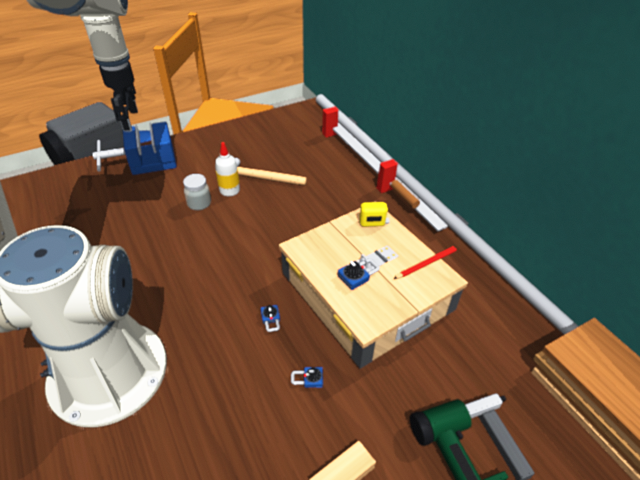

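Lock candidates in the top view are (379,240) on the chest, and (355,310) and (419,306), both on the bench. The one on the chest fits: it is the largest, lies on the near leaf and hangs on the staple. I'll confirm it in an enlarged crop and measure.

```bash
cat > h.py <<'E'
import numpy as np, cv2
from rig import r
def ray(c,uv):
    K=np.array([[c['fx'],0,c['cx']],[0,c['fy'],c['cy']],[0,0,1.]])
    R=cv2.Rodrigues(np.array(c['rvec']))[0]
    p=cv2.undistortPoints(np.array([[uv]],float),K,np.array(c['dist_coeffs']))[0,0]
    return -R.T@np.array(c['tvec']).ravel(), R.T@np.array([p[0],p[1],1])
def atz(c,uv,z):
    o,d=ray(c,uv); return o+d*(z-o[2])/d[2]
def proj(c,P):
    K=np.array([[c['fx'],0,c['cx']],[0,c['fy'],c['cy']],[0,0,1.]])
    return cv2.projectPoints(np.array(P,float).reshape(-1,3),np.array(c['rvec']),np.array(c['tvec']),K,np.array(c['dist_coeffs']))[0][:,0]
E
python3 - <<'E'
from h import *
c=r.get_calibration("top")
for uv in [(302,170),(427,157),(440,266),(314,279)]: print(uv,atz(c,uv,120).round(0))
print("knob",atz(c,(379,239),166).round(0))
im=cv2.imread("pics/top0.png")[190:310,320:480]
cv2.imwrite("pics/c1.png",cv2.resize(im,None,fx=5,fy=5,interpolation=cv2.INTER_CUBIC))
E
```

```text
(302, 170) [749.  91. 120.]
(427, 157) [ 778. -248.  120.]
(440, 266) [ 482. -270.  120.]
(314, 279) [456.  65. 120.]
knob [ 553. -106.  166.]
```

View pics/c1.png

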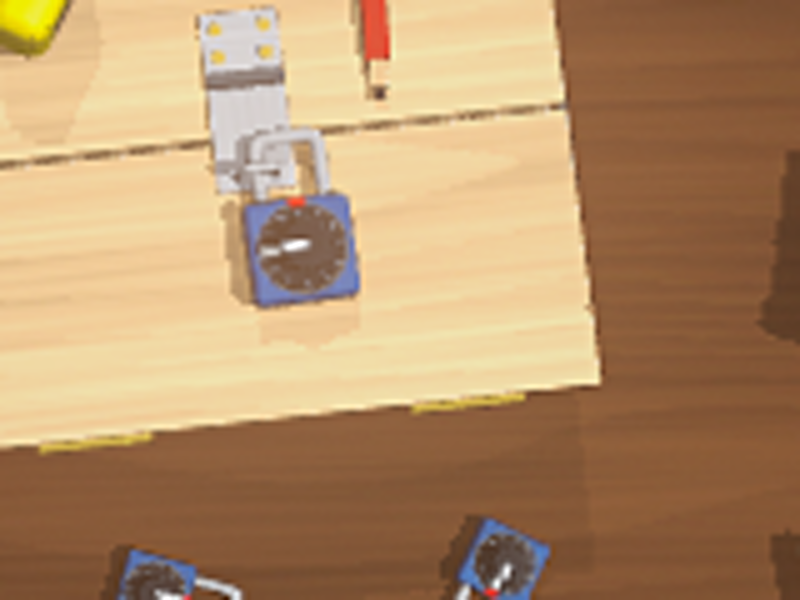

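Request:
carry_out(targets=[{"dp": [-20, -20, -60], "yaw": 5}, {"dp": [-60, -50, -100], "yaw": 10}, {"dp": [-549, -497, -100], "yaw": 61}, {"dp": [-549, -497, -100], "yaw": 61}, {"dp": [-549, -497, -100], "yaw": 61}, {"dp": [-549, -497, -100], "yaw": 61}, {"dp": [-549, -497, -100], "yaw": 61}, {"dp": [-549, -497, -100], "yaw": 61}, {"dp": [-549, -497, -100], "yaw": 61}, {"dp": [-549, -497, -100], "yaw": 61}, {"dp": [-549, -497, -100], "yaw": 61}, {"dp": [-549, -497, -100], "yaw": 61}], fingers=0)

```text
clock: 1.6
eef_pos: [537.5, -70.0, 339.0]
tcp_rot: [3.142, -0.0, 1.659]
contact_force: [0.3, -0.1, -0.9]
opening: 0.499
grasp_force: 0.0
```

Request:
carry_out(targets=[{"dp": [-37, 12, 0], "yaw": 0}, {"dp": [-37, 12, 0], "yaw": 0}, {"dp": [-37, 12, 0], "yaw": 0}])

```text
clock: 1.98
eef_pos: [551.8, -103.2, 338.6]
tcp_rot: [-3.141, -0.001, 1.659]
contact_force: [0.9, -0.1, 0.4]
opening: 0.499
grasp_force: 0.0
```

```bash
python3 - <<'E'
from h import *
import pickle
print(r.sense()['eef_pos'],r.sense()['tcp_rot'])
c=r.get_calibration("wrist"); im=r.grab_frame("wrist")
pickle.dump(c,open("w1.pkl","wb"))
print(c['tvec'],-cv2.Rodrigues(np.array(c['rvec']))[0].T@c['tvec'])
cv2.imwrite("pics/w1.png",im[:,:,::-1])
E
```

```text
[ 551.81221669 -103.197767    338.63397114] [-3.14052266e+00 -7.77411365e-04  1.65874385e+00]
[-539.11749531 -219.99682582  425.59925856] [543.19252819 -19.86486162 474.05513454]
```

View pics/w1.png

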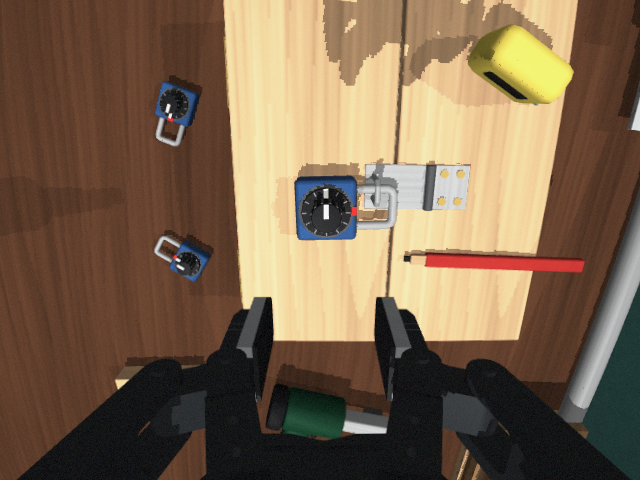

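```bash
python3 - <<'E'
from h import *
import pickle
c=pickle.load(open("w1.pkl","rb"))
im=cv2.imread("pics/w1.png")[160:260,280:410]
cv2.imwrite("pics/w1c.png",cv2.resize(im,None,fx=6,fy=6,interpolation=cv2.INTER_CUBIC))
a=[atz(c,u,144) for u in [(297,178),(356,177),(357,239),(299,240)]]
for p in a: print(p.round(1))
print("skirt",atz(c,(326,210),148.5).round(1))
E
```

```text
[526.  -84.7 144. ]
[576.6 -79.3 144. ]
[ 584.1 -135.7  144. ]
[ 531.6 -141.3  144. ]
skirt [ 553.4 -109.8  148.5]
```

View pics/w1c.png

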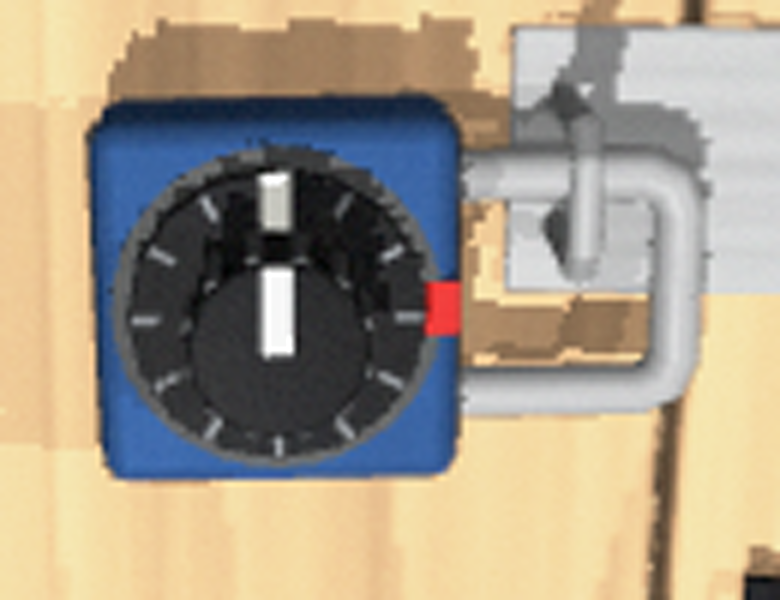

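```bash
python3 - <<'E'
from h import *
import pickle
c=pickle.load(open("w1.pkl","rb"))
f=lambda u,v,z: atz(c,(280+(u+.5)/6-.5,160+(v+.5)/6-.5),z)
print("skirt",f(280,307,148.5),"knob",f(278,345,166))
a,b=f(145,321,148.5),f(410,317,148.5); print(a,b,np.degrees(np.arctan2(*(b-a)[1::-1])))
print("white",f(277,185,148.5),f(279,450,148.5))
print("staple top", f(582,190,154),"crown",f(675,275,132),"red",f(443,308,144), "strap end",f(511,150,122.5))
E
```

```text
skirt [ 553.66842722 -110.41915885  148.5       ] knob [ 553.32860228 -111.01620784  166.        ]
[ 534.22689282 -114.28438201  148.5       ] [ 572.70565115 -110.22777054  148.5       ] 6.018159924875311
white [551.58372228 -92.40564236 148.5       ] [ 555.5376075  -132.39952708  148.5       ]
staple top [594.37154219 -88.00443961 154.        ] crown [ 613.83243278 -104.5247837   132.        ] red [ 577.8236212  -109.66492387  144.        ] strap end [587.66009066 -89.4687547  122.5       ]
```

Request:
carry_out(targets=[{"dp": [-7.6, 1, 50], "yaw": 0.5}, {"dp": [-7.6, 1, 100], "yaw": 0.5}, {"dp": [-7.6, 1, 140], "yaw": 0.5}, {"dp": [-7.6, 1, 155], "yaw": 0.5}, {"dp": [-7.6, 1, 165], "yaw": 0.5}, {"dp": [-7.6, 1, 172], "yaw": 0.5}, {"dp": [-7.6, 1, 178], "yaw": 0.5}, {"dp": [-7.6, 1, 178], "yaw": 0.5}, {"dp": [-7.6, 1, 178], "yaw": 0.5}])

```text
clock: 3.15
eef_pos: [554.3, -111.3, 161.6]
tcp_rot: [3.141, 0.0, 1.65]
contact_force: [-0.4, 0.4, 0.4]
opening: 0.503
grasp_force: 0.0
```

Request:
carry_out(targets=[{"dp": [0, 0, 0], "yaw": 0}, {"dp": [0, 0, 0], "yaw": 0}, {"dp": [0, 0, 0], "yaw": 0}, {"dp": [0, 0, 0], "yaw": 0}, {"dp": [0, 0, 0], "yaw": 0}, {"dp": [0, 0, 0], "yaw": 0}], fingers=-1, grip_force=20)

```text
clock: 3.9
eef_pos: [554.4, -111.3, 161.5]
tcp_rot: [3.141, 0.0, 1.65]
contact_force: [0.1, -0.9, 6.5]
opening: 0.293
grasp_force: 19.8
```

Request:
carry_out(targets=[{"dp": [0, 0, 0], "yaw": 9}, {"dp": [0, 0, 0], "yaw": 18}, {"dp": [0, 0, 0], "yaw": 27}, {"dp": [0, 0, 0], "yaw": 36}, {"dp": [0, 0, 0], "yaw": 45}, {"dp": [0, 0, 0], "yaw": 54}, {"dp": [0, 0, 0], "yaw": 63}, {"dp": [0, 0, 0], "yaw": 72}, {"dp": [0, 0, 0], "yaw": 81}, {"dp": [0, 0, 0], "yaw": 90}, {"dp": [0, 0, 0], "yaw": 90}, {"dp": [0, 0, 0], "yaw": 90}])

```text
clock: 5.4
eef_pos: [553.9, -110.9, 161.5]
tcp_rot: [-3.141, 0.0, 0.079]
contact_force: [-3.1, 2.2, 7.9]
opening: 0.292
grasp_force: 20.0
```

Request:
carry_out(targets=[{"dp": [0, 0, 0], "yaw": 0}, {"dp": [0, 0, 0], "yaw": 0}, {"dp": [0, 0, -10], "yaw": 0}, {"dp": [0, 0, -25], "yaw": 0}, {"dp": [0, 0, -60], "yaw": 0}, {"dp": [0, 0, -100], "yaw": 0}, {"dp": [0, 0, -100], "yaw": 0}, {"dp": [0, 0, -100], "yaw": 0}], fingers=1)

```text
clock: 6.4
eef_pos: [553.9, -111.2, 261.5]
tcp_rot: [3.141, -0.001, 0.08]
contact_force: [-0.1, 0.4, -1.2]
opening: 0.995
grasp_force: 0.0
```

```bash
python3 - <<'E'
from h import *
import pickle
print(r.sense()['eef_pos'],r.sense()['tcp_rot'])
c=r.get_calibration("wrist"); im=r.grab_frame("wrist")
pickle.dump(c,open("w2.pkl","wb"))
u,v=proj(c,[[553.4,-110.7,150]])[0]; u,v=int(u),int(v); print(u,v)
x0,y0=max(0,min(u-90,440)),max(0,min(v-75,330)); print(x0,y0)
cv2.imwrite("pics/w2.png",cv2.resize(im[y0:y0+150,x0:x0+200,::-1],None,fx=4,fy=4,interpolation=cv2.INTER_CUBIC))
E
```

```text
[ 553.9174905  -111.19156605  261.52520082] [ 3.14140413e+00 -6.47947809e-04  7.96272875e-02]
320 232
230 157
```

View pics/w2.png

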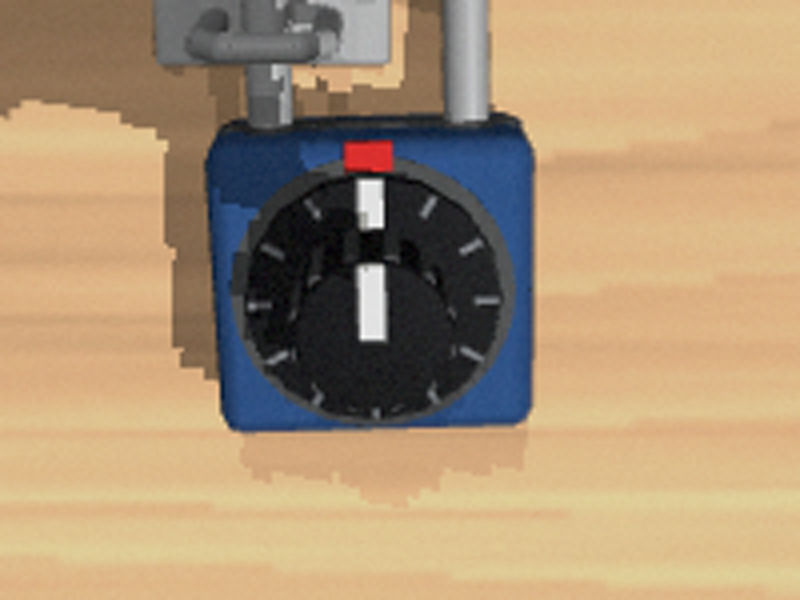

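The white line at (370,200) in the crop stands at the red mark (368,157). Next I'll refine the lock pose from this view.

```bash
python3 - <<'E'
from h import *
import pickle
c=pickle.load(open("w2.pkl","rb"))
f=lambda u,v,z: atz(c,(230+(u+.5)/4-.5,157+(v+.5)/4-.5),z)
L,R=f(258,306,148.5),f(487,300,148.5);T,B=f(370,203,148.5),f(377,412,148.5)
print((L+R)/2,np.degrees(np.arctan2(*(L-R)[1::-1]))-90,np.degrees(np.arctan2(*(T-B)[1::-1])))
a,b=f(235,430,144),f(527,423,144); print(a,b,np.degrees(np.arctan2(*(a-b)[1::-1]))-90)
print(f(257,45,154),"red",f(368,157,144))
E
```

```text
[ 552.76088249 -111.96497428  148.5       ] 6.211076813274545 6.42637023111352
[525.42372329 -89.5829782  144.        ] [ 530.96519627 -141.31267025  144.        ] 6.114415075545338
[595.94528554 -90.26197053 154.        ] red [ 576.94554966 -109.26922841  144.        ]
```

Request:
carry_out(targets=[{"dp": [-1, 0, 50], "yaw": -1.6}, {"dp": [-1, 0, 80], "yaw": -1.6}, {"dp": [-1, 0, 100], "yaw": -1.6}, {"dp": [-1, 0, 115], "yaw": -1.6}, {"dp": [-1, 0, 123], "yaw": -1.6}, {"dp": [-1, 0, 130], "yaw": -1.6}, {"dp": [-1, 0, 130], "yaw": -1.6}, {"dp": [-1, 0, 130], "yaw": -1.6}])

```text
clock: 7.45
eef_pos: [553.4, -111.3, 131.6]
tcp_rot: [3.141, -0.001, 0.108]
contact_force: [0.9, 0.6, 0.1]
opening: 1.001
grasp_force: 0.0
```

Request:
carry_out(targets=[{"dp": [0, 0, 0], "yaw": 0}, {"dp": [0, 0, 0], "yaw": 0}, {"dp": [0, 0, 0], "yaw": 0}, {"dp": [0, 0, 0], "yaw": 0}, {"dp": [0, 0, 0], "yaw": 0}, {"dp": [0, 0, 0], "yaw": 0}], fingers=-1, grip_force=50)

```text
clock: 8.2
eef_pos: [553.3, -111.2, 131.8]
tcp_rot: [3.142, -0.001, 0.108]
contact_force: [-2.0, 0.6, 5.8]
opening: 0.64
grasp_force: 53.6
```

Request:
carry_out(targets=[{"dp": [-5, 0, -1], "yaw": 0}, {"dp": [-10, 0, -1], "yaw": 0}, {"dp": [-15, 0, -1], "yaw": 0}, {"dp": [-19, 0, -1], "yaw": 0}, {"dp": [-23, 0, -1], "yaw": 0}, {"dp": [-27, 0, -1], "yaw": 0}, {"dp": [-27, 0, -1], "yaw": 0}])

```text
clock: 9.07
eef_pos: [525.6, -114.2, 132.0]
tcp_rot: [-3.142, 0.001, 0.107]
contact_force: [0.8, 0.8, -3.8]
opening: 0.642
grasp_force: 53.7
```

Request:
carry_out(targets=[{"dp": [-2, 0, 0], "yaw": 0}, {"dp": [-4, 0, 0], "yaw": 0}, {"dp": [-4, 0, 0], "yaw": 0}])

```text
clock: 9.45
eef_pos: [522.3, -114.6, 132.1]
tcp_rot: [3.142, -0.0, 0.108]
contact_force: [2.7, 0.8, -4.1]
opening: 0.638
grasp_force: 53.7
```

Request:
carry_out(targets=[{"dp": [-1, 0, 0], "yaw": 0}, {"dp": [-2, 0, 0], "yaw": 0}, {"dp": [-2, 0, 0], "yaw": 0}])

```text
clock: 9.82
eef_pos: [521.9, -114.7, 132.5]
tcp_rot: [3.141, -0.003, 0.107]
contact_force: [8.7, 3.1, -7.0]
opening: 0.643
grasp_force: 54.1
```

```bash
python3 - <<'E'
from h import *
import pickle
c=r.get_calibration("wrist"); im=r.grab_frame("wrist")
pickle.dump(c,open("w3.pkl","wb"))
u,v=proj(c,[[553.4,-110.7,150]])[0]; u,v=int(u),int(v); print(u,v)
cv2.imwrite("pics/w3.png",im[:,:,::-1])
E
```

```text
318 264
```

View pics/w3.png

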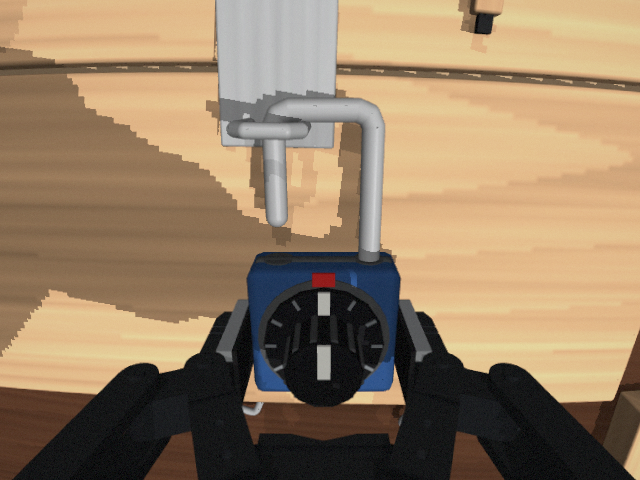

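```bash
python3 - <<'E'
from h import *
import pickle
c=pickle.load(open("w3.pkl","rb"))
s=r.sense();print(s['eef_pos'],s['tcp_rot'][2],s['contact_force'])
P=np.array([atz(c,(232,129),151.5),atz(c,(307,129),151.5),atz(c,(277,220),133),atz(c,(275,165),133),atz(c,(369,250),133),atz(c,(323,281),145),atz(c,(255,108),133)])
y=s['tcp_rot'][2];X=np.array([np.cos(y),np.sin(y)]);Y=np.array([-X[1],X[0]])
d=P[:,:2]-s['eef_pos'][:2]
print(np.c_[d@X,d@Y].round(1))
E
```

```text
[ 521.89081771 -114.72870579  132.47305138] 0.10748108933176836 [ 9.31948267  2.83745576 -6.13150016]
[[ 75.8  26. ]
 [ 75.7   3.8]
 [ 42.2  15.9]
 [ 62.2  15.9]
 [ 30.4 -18.2]
 [ 23.4  -0.9]
 [ 81.5  22. ]]
```

Request:
carry_out(targets=[{"dp": [3, 0, 0], "yaw": 0}, {"dp": [4, 0.5, -4.5], "yaw": 0}, {"dp": [9, 1, -4.5], "yaw": 0}, {"dp": [15, 1, -4.5], "yaw": 0}, {"dp": [21, 1, -4.5], "yaw": 0}, {"dp": [27, 1, -4.5], "yaw": 0}, {"dp": [33, 1, -4.5], "yaw": 0}, {"dp": [39, 1, -4.5], "yaw": 0}, {"dp": [42.5, 1, -4.5], "yaw": 0}, {"dp": [42.5, 1, -4.5], "yaw": 0}, {"dp": [42.5, 1, -4.5], "yaw": 0}])

```text
clock: 11.25
eef_pos: [562.3, -111.2, 136.5]
tcp_rot: [-3.142, 0.0, 0.108]
contact_force: [0.1, 0.9, -3.7]
opening: 0.643
grasp_force: 54.5
```

```bash
python3 - <<'E'
from h import *
im=r.grab_frame("wrist")
cv2.imwrite("pics/w4.png",im[:,:,::-1])
E
```

```text
(no output)
```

View pics/w4.png

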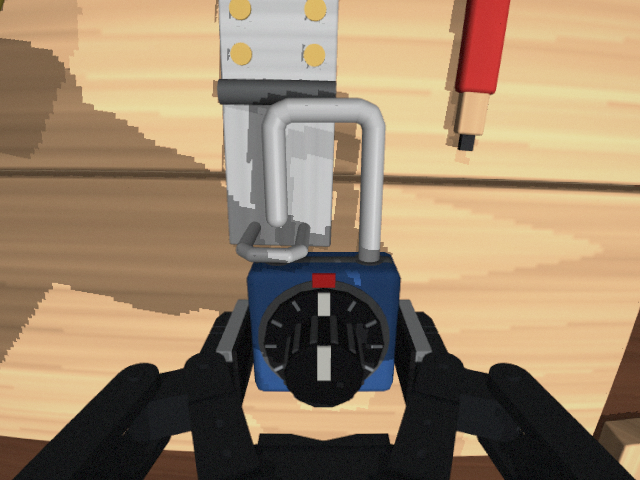

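Request:
carry_out(targets=[{"dp": [-0.5, 0, -4], "yaw": 0}, {"dp": [-0.5, 0, -10], "yaw": 0}, {"dp": [-0.5, 0, -16], "yaw": 0}, {"dp": [-0.5, 0, -22], "yaw": 0}, {"dp": [-0.5, 0, -22], "yaw": 0}])

```text
clock: 11.92
eef_pos: [562.5, -111.4, 159.3]
tcp_rot: [3.141, -0.001, 0.108]
contact_force: [-0.3, -0.4, -3.6]
opening: 0.643
grasp_force: 54.5
```

Request:
carry_out(targets=[{"dp": [0, 0, -8], "yaw": 0}, {"dp": [0, 0, -16], "yaw": 0}, {"dp": [0, 0, -30], "yaw": 0}, {"dp": [0, 0, -50], "yaw": 0}, {"dp": [0, 0, -75], "yaw": 0}, {"dp": [0, 0, -100], "yaw": 0}, {"dp": [0, 0, -120], "yaw": 0}, {"dp": [0, 0, -128], "yaw": 0}, {"dp": [0, 0, -130], "yaw": 0}, {"dp": [0, 0, -130], "yaw": 0}, {"dp": [0, 0, -130], "yaw": 0}, {"dp": [0, 0, -130], "yaw": 0}])

```text
clock: 13.42
eef_pos: [561.9, -111.2, 288.0]
tcp_rot: [-3.141, 0.001, 0.108]
contact_force: [0.3, 0.1, -3.1]
opening: 0.64
grasp_force: 54.6
```

```bash
python3 - <<'E'
from h import *
cv2.imwrite("pics/w5.png",r.grab_frame("wrist")[:,:,::-1])
s=r.sense();print(s['eef_pos'],s['contact_force'],s['wrist_torque'],s['grasp_force'])
E
```

```text
[ 561.93401789 -111.27103671  288.13678449] [ 0.77757848 -0.51584421 -4.16112694] [-0.01623848  0.02272322 -0.01513995] 54.606247544288635
```

View pics/w5.png

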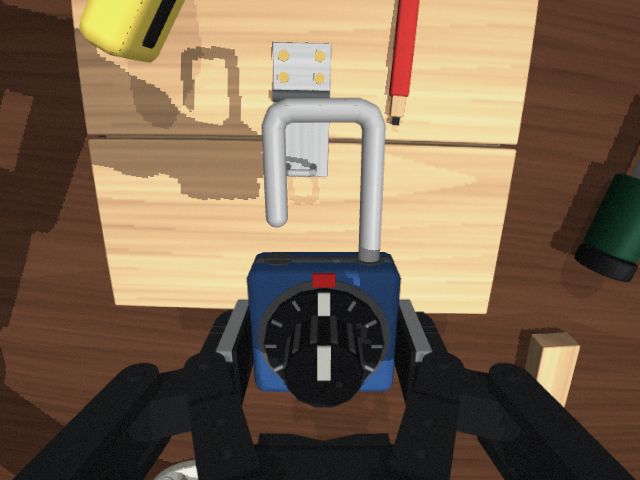

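The lock is off the staple, level and held firmly about 15 cm above the lid. The shackle is open, with its tip at (277,222) and the body face at (277,258).

```bash
python3 -c "
from rig import r
print(r.sign_off())"
```

```text
the job is handed in; nothing more can be done
None
```

I turned the dial to the mark, drew the shackle, lifted the lock off the staple and handed in the job at about 13.5 s, with the lock held level and open about 15 cm above the lid. The hand-in returned no verdict.

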